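# Dock the dispersing probe in its stand

### The arm

A 6-joint arm with a two-finger parallel gripper is mounted at the origin on a cart in front of the work surface, level with it; the furniture and walls round the work are solid. World frame = base frame: x ahead of the robot, y to its left, z up, the work surface at z = 0. Lengths are in mm, angles in rad, forces in N, time in s.
With the tool pointing down it reaches from about 325 to 1000 mm from the base axis. Payload 5.1 kg.
Tool frame: the origin (TCP) lies on the centre line of the jaws, within the pads' length; the fingertips stand 19 mm ahead of it and the grasp point (between the pads) is the TCP; z points along the fingers, y is the line along which they close (so a half turn about z gives the same grasp; the last joint's range is limited). The gripper opens to 85 mm and grips with 20 to 120 N. Pads are 22 mm wide; open, the fingers measure 114 mm over their backs; the gripper's body (76 mm by 85 mm) begins 54 mm behind the grasp point. The pads swing forward as they close: fully open they stand 13 mm farther back than shut.
Start: joints at [1.118, 0.124, 1.65, -0, 1.367, -0.083], TCP at [234.949, 606.04, 250.322] pointing down, gripper open.
Joint ranges: [-2.61, 2.61], [-1.02, 2.33], [0.03, 2.71], [-1.35, 4.49], [0.32, 2.68], [-2.91, 2.91]. Speed limits (rad/s): [2.57, 2.57, 3.14, 3.14, 3.14, 3.14].

### API

Orientations are given as a unit quaternion [x, y, z, w].
In Python, from plant import manip, imaging, monitor gives the robot as it stands (manip), with the cameras (imaging) and the readings (monitor).
- The arm moves only by the tool shift_gripper, called after ">>>" as name(argument=value, ...), one argument or row to a line, values as JSON. Schema: {"type":"object","properties":{"deltas":{"type":"object","properties":{"increments":{"type":"array","items":{"type":"array","items":{"type":"number"},"minItems":7,"maxItems":7},"minItems":1,"maxItems":12}},"additionalProperties":false,"required":["increments"]},"grip_force":{"type":"number"},"only":{"type":"string"},"quiet":{"type":"boolean"},"lines":{"type":"string"}},"required":["deltas"],"additionalProperties":false}. deltas is an object whose key "increments" holds a list of rows, 1 to 12 of them, each of 7 numbers: dx, dy, dz in mm, then a rotation vector rx, ry, rz in rad, then the finger opening in mm; each row is the pose to reach, as a shift and turn from the pose commanded when the call began, along the tool's axes at that moment; what a row does not reach only later rows make up. A row lasts 1/10 s, in which the tool goes at most 50 mm and 0.15 rad, less where a joint would pass 70% of its speed; a pose out of reach is approached as far as the arm can. The fingers move at their own pace and stop on an object; grip_force is the grip in N (left out, the last holds). Time passes only in rows, so rows that do not move let the fingers close. The tool returns the time, the measured TCP pose, the force, the opening and the grip force at its end. only (a regular expression) keeps the lines of the reply that match it, lines (a string "A,B") keeps lines A to B, and quiet returns only ok. Input that does not fit is refused with a message, and nothing moves.
- monitor.state(): the state, without advancing time (a new reading comes with each control period).
- imaging.grab_frame(name): name is "side" or "top" or "wrist"; returns the picture (400x640x3 uint8, red, green, blue); there is no depth.
- imaging.get_calibration(name): a dict with "fov_y" (degrees; the focal length in pixels is half the picture's height over the tangent of half this angle, whatever the lens; pixels are square), "cx", "cy" (the principal point, pixels), "distortion" ([k1, k2, p1, p2, k3] as OpenCV has them; the pictures are not rectified), "R" (3x3) and "t" (3): a world point X has camera coordinates R X + t. Camera axes: x right, y down, z forward; pixel columns grow to the right and rows downward; lengths in mm; the calibration is good to about 2 mm. A picture is of the moment at which its call begins: read the wrist's pose just before it. get_calibration takes no time and is no camera call; for the wrist camera it gives the pose at the moment of the call.
- manip.job_done(): hands the job in; it is judged then, once.
The state is a dict: "time": time; "joints": joint angles; "joint_vel": joint speeds; "effort": joint torques, N m; "tcp_pos": TCP position; "ee_rot": TCP orientation; "ft_force": force on the tool from outside, world axes, zero at the start; "torque": the same for the moment, N m; "gripper_width": finger opening in mm; "finger_force": force on a finger pad.
Only numpy, scipy, OpenCV 4.12 (cv2) and the standard library are available. Lean on these libraries where they do the work, as an engineer would, in place of code of your own. Each camera call takes 0.05 s, during which the arm holds its last target. There are 200 camera calls.

### The job

Put the steel dispersing probe away in its stand. First lay it in the stand's sloping rest with the foot of its shaft in the mouth of the bore and let go of it; then take it again, swing it upright so that its collar passes in under the fork and its shaft goes between the tines, lower it fully home in the bore and let it go. Leave the two bottles and the dish where they are.

Things in the scene. Friction and masses are not known exactly. Their poses are not given: they have to be found in the camera images.
- probe: Loose steel probe, round, 190 mm long, 0.14 kg; lies level in the cradle at first. Origin: tip of its foot; x is its long axis and points out of the foot, so it spans x = 0 to -190 mm. Shaft 18 mm in diameter, from x = 0 to -147, foot a hemisphere (centre x = -9); collar 32 mm in diameter, x = -105 to -112. Centre of mass near x = -80. It may be turned anyhow about x.
- probe_head (a point): Middle of the probe's black head, on its axis at x = -168 mm; axes as the probe's. The head is a cylinder 26 mm in diameter from x = -147 (flat shoulder) to the end at -190.
- dock: Fixed docking stand, base 150 x 84 x 8 mm. Origin: on its underside, straight below the bore; z up; x points from the bore to the rear mast, the open front (-x) faces roughly to the robot's right (-y). Mast: a plate at x = 55 to 65 mm, 56 mm wide, 200 mm high. When the probe is home its foot stands on the bore's floor and the shoulder of its head is 1 mm above the fork.
- dock_mouth (a point): Centre of the mouth of the vertical round bore, at z = 38 mm on the dock's z axis; axes as the dock's. The bore is 20.4 mm in diameter and 30 mm deep. A guard 13 mm high stands round the rear half of the mouth; the front is open to the sloping rest.
- dock_floor (a point): Centre of the flat floor of the bore, at z = 8 mm on the dock's z axis; axes as the dock's.
- dock_rest (a point): Middle of the bed of the sloping rest, at x = -42, z = 70 mm of the dock; axes as the dock's. The rest is a channel 24 mm wide with side walls, 80 mm long, rising from the mouth's front edge to the front at 45 degrees, direction (-1, 0, 1). A probe laid in it leans 45 degrees and stays by itself, its foot's centre at (1, 0, 39) mm of the dock, the collar just past the upper end.
- dock_fork (a point): Middle of the slot between the fork's tines, level with their undersides: x = 0, z = 148 mm of the dock; axes as the dock's. The two tines are 6 mm thick and 11 mm wide and reach forward to x = -13 mm; the slot is 24 mm wide, open to the front. The collar cannot pass the slot; with the foot kept down in the mouth and the probe swung up from leaning, it passes under with about 4 mm to spare.
- cradle: Fixed cradle, base 100 x 64 x 8 mm, with two V rests at x = -30 and 30 mm (10 mm thick, 52 mm high, 40 mm wide). Origin under its centre, z up, x along the lying probe from head to foot. The probe's axis lies at z = 50 mm, its foot points roughly to the robot's left; its collar and head overhang the cradle at -x and are free all round.
- bottle_ethanol: White bottle with a red cap, 68 mm in diameter, 165 mm high, a bystander; origin under its centre.
- bottle_elute: Small white bottle with a yellow cap, 48 mm in diameter, 85 mm high, a bystander; origin under its centre.
- petri_dish1: Round dish, 91 mm in diameter, 15 mm high, a bystander; origin under its centre.

How it is judged (in metres and radians):
On the way:
1. the probe lies leaning in the sloping rest, its foot in the mouth of the bore, and is let go (distance between probe and dock_mouth below 0.018 m and angle between the x axis of probe and the z axis of dock, either way round between 0.6 and 0.95 rad and contact force between the fingers and probe below 0.05 N and linear speed of probe below 0.03 m/s), for 0.3 s.
At the end, for the whole second after the job is handed in: The probe stands upright (within 0.12 rad) in the bore, head up, collar under the fork, its foot within 4 mm of the floor of the bore and 6 mm of its centre, at rest and let go (z of probe in the frame of dock_floor below 0.004 m and horizontal distance between probe and dock_floor below 0.006 m and angle between the x axis of probe and the z axis of dock, either way round below 0.12 rad and z of probe_head in the frame of dock_floor above 0.15 m and linear speed of probe below 0.02 m/s); the robot touches nothing.
It fails at once if a bottle or the dish is moved more than 30 mm (distance of any of bottle_ethanol, bottle_elute, petri_dish1 from where it was at the start of the episode above 0.03 m).
It also fails if it takes over 61 s, if anything falls off the work surface, if the arm or the gripper's body presses on something with over 40 N, if the wrist force passes 120 N, or if a joint passes its speed limit or range.

## Working session

There is one attempt and no reset: what is moved stays moved. The work goes in short steps, Python scripts to look and compute and a tool call to move; the robot and the scene stay as the last step left them, time stands still between calls to the robot, and variables do not carry over. Pictures are saved under pics/ and viewed, at most 14 in all, crops included, and the job is handed in when it is done.

```bash
ls; mkdir -p pics
```

Run:
```python
from plant import manip, imaging, monitor
import cv2,numpy as np
s=monitor.state();print(s)
for n in("side","top","wrist"):
    c=imaging.get_calibration(n);print(n,c)
    f=imaging.grab_frame(n);cv2.imwrite(f"pics/{n}0.png",f[:,:,::-1])
```

```text
pics
plant.py
{'time': 0.0, 'joints': array([ 1.11837718e+00,  1.24525496e-01,  1.65166018e+00, -6.64122723e-06,
        1.36750301e+00, -8.26010287e-02]), 'joint_vel': array([-0.00206962,  0.00078085,  0.00153629,  0.00083723, -0.00037638,
        0.00089327]), 'effort': array([ 1.05380899e-03, -4.23619008e+01, -3.65450621e+01, -6.14742680e-05,
        7.12989699e-03,  3.24283427e-06]), 'tcp_pos': array([234.72082272, 605.53336209, 249.04795101]), 'ee_rot': array([ 1.83856382e-01,  9.82952559e-01, -1.01160088e-03, -2.73887470e-04]), 'ft_force': array([-0.01385815,  0.0009305 ,  0.46206329]), 'torque': array([ 0.0296932 , -0.00865438, -0.00242471]), 'finger_force': 0.0, 'gripper_width': 85.28736777881458}
side {'fov_y': 43.946429804219775, 'cx': 315.6631291254258, 'cy': 182.73541346413057, 'distortion': array([-0.1253703,  0.       ,  0.       ,  0.       ,  0.       ]), 'R': array([[ 0.90165177, -0.43229814,  0.01193338],
       [-0.20241864, -0.44625133, -0.87171466],
       [ 0.38216591,  0.78356752, -0.4898685 ]]), 't': array([-546.04978304,  179.97444797, 1151.83009492])}
top {'fov_y': 55.51621199728799, 'cx': 325.5693814386977, 'cy': 206.06922808826855, 'distortion': array([-0.03448918,  0.        ,  0.        ,  0.        ,  0.        ]), 'R': array([[ 0.02364529, -0.99935112,  0.02717048],
       [-0.99197565, -0.02682986, -0.12354946],
       [ 0.12419827, -0.0240311 , -0.99196638]]), 't': array([-109.34174385,  577.36953003, 1061.75025719])}
wrist {'fov_y': 64.23995845553351, 'cx': 318.9376995947295, 'cy': 199.48874190101054, 'distortion': array([-0.01001302,  0.        ,  0.        ,  0.        ,  0.        ]), 'R': array([[ 0.36108503,  0.93253137, -0.00168983],
       [ 0.89919133, -0.34769409,  0.26563844],
       [ 0.24712863, -0.09743754, -0.96407124]]), 't': array([-649.98798761,  -34.7104076 ,  377.62024355])}
```

View pics/top0.png

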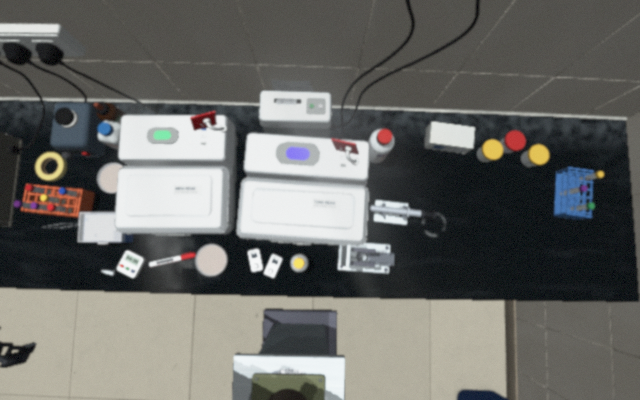

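View pics/side0.png

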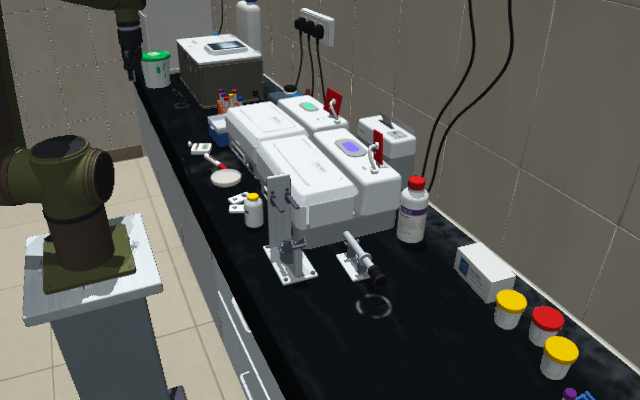

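The top view shows the dock at about (365,258), its mast to the left, and the cradle at (390,212) with the probe's head to the right at about (432,222). The ethanol bottle is at (381,140) and the elute bottle at (299,263). The side view shows the dock at (285,240), and the cradle at (355,260) with the black head at (378,283).

Create h.py:
```python
import numpy as np,cv2
from scipy.spatial.transform import Rotation as Ro
from plant import manip, imaging, monitor
def K(c):
    f=200/np.tan(np.radians(c["fov_y"]/2));return np.array([[f,0,c["cx"]],[0,f,c["cy"]],[0,0,1]])
def ray(c,uv):
    p=cv2.undistortPoints(np.array([[uv]],float),K(c),c["distortion"])[0,0]
    d=c["R"].T@np.array([p[0],p[1],1]);return -c["R"].T@c["t"],d/np.linalg.norm(d)
def plane(c,uv,z):
    o,d=ray(c,uv);return o+d*(z-o[2])/d[2]
def tri(*cu):
    A=0;b=0;L=[ray(c,u) for c,u in cu]
    for o,d in L:
        P=np.eye(3)-np.outer(d,d);A=A+P;b=b+P@o
    X=np.linalg.solve(A,b);return X,[float(np.linalg.norm(np.cross(X-o,d))) for o,d in L]
def proj(c,X): return cv2.projectPoints(np.array(X,float).reshape(-1,3),cv2.Rodrigues(c["R"])[0],c["t"],K(c),c["distortion"])[0][:,0]
def rel(pos,R):
    "tool-axes shift/turn from measured pose"
    s=monitor.state();T=Ro.from_quat(s["ee_rot"]);return T.inv().apply(np.array(pos)-s["tcp_pos"]),(T.inv()*R).as_rotvec()
```

Run:
```python
from h import *
t=imaging.get_calibration("top")
for uv,z in[((338,258),4),((395,258),4),((372,212),4),((408,212),4),((381,208),50),((432,220),50),((381,140),165),((299,263),85)]:print(uv,plane(t,uv,z).round())
s=imaging.get_calibration("side")
print(tri((t,(434,222)),(s,(378,283))))
im=cv2.imread("pics/top0.png")[100:300,320:460];cv2.imwrite("pics/topc.png",cv2.resize(im,None,fx=4,fy=3*4/3,interpolation=2)[:600])
im=cv2.imread("pics/side0.png")[165:315,240:400];cv2.imwrite("pics/sidec.png",cv2.resize(im,None,fx=4,fy=4,interpolation=2))
w=imaging.get_calibration("wrist");st=monitor.state()
T=Ro.from_quat(st["ee_rot"]).as_matrix();print(T.round(3));o=-w["R"].T@w["t"];print("cam in tool",T.T@(o-st["tcp_pos"]),(w["R"]@T).round(3))
```

```text
(338, 258) [ 432. -136.    4.]
(395, 258) [ 435. -304.    4.]
(372, 212) [ 570. -235.    4.]
(408, 212) [ 573. -343.    4.]
(381, 208) [ 577. -254.   50.]
(432, 220) [ 546. -401.   50.]
(381, 140) [ 743. -233.  165.]
(299, 263) [416. -25.  85.]
(array([ 545.37025563, -409.27667309,   51.25597276]), [5.324544916754193, 5.324544916754131])
[[-0.932  0.361 -0.001]
 [ 0.361  0.932 -0.001]
 [ 0.    -0.002 -1.   ]]
cam in tool [  67.09107164    0.88365537 -122.99308555] [[ 0.     1.    -0.   ]
 [-0.964  0.    -0.266]
 [-0.266  0.     0.964]]
```

View pics/sidec.png

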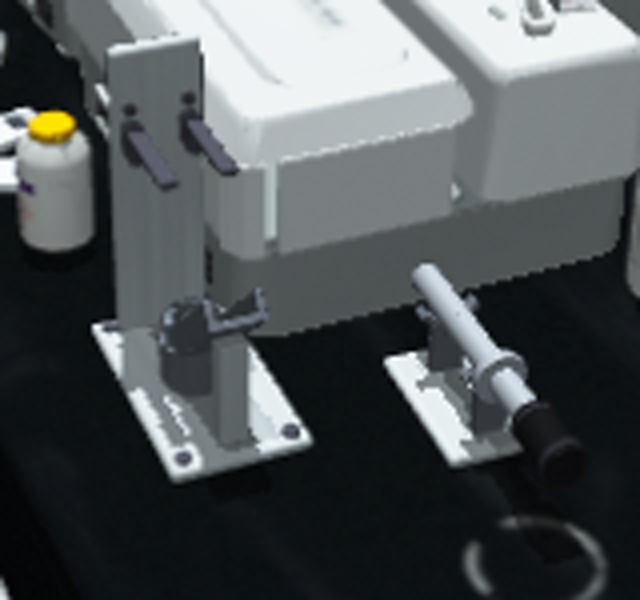

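The side crop shows the dock with its fork pointing to -y and the rest rising to the front. The probe lies in the cradle at world x≈570, with its foot towards +y and its black head towards -y at crop (545,440). I'll go above them with the wrist camera.

Run:
```python
from h import *
R=Ro.from_matrix(np.array([[0,1,0],[1,0,0],[0,0,-1]]).T.T)
for p in([480,-290,350],[480,-200,350]):print([x.round(2) for x in rel(p,R)])
```

```text
[array([-552.36, -746.63,  -99.51]), array([-0. ,  0. ,  1.2])]
[array([-519.83, -662.71,  -99.65]), array([-0. ,  0. ,  1.2])]
```

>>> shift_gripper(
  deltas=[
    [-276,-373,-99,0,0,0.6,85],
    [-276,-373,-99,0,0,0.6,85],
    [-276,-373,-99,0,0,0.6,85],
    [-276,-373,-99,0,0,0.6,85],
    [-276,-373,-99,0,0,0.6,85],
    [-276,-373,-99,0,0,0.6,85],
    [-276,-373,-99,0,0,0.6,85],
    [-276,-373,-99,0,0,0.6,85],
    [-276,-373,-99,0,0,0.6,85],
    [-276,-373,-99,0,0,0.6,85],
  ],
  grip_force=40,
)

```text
refused: deltas: the value is not of type 'object' (schema: type "object"). Nothing was moved.
```

The call was refused and nothing moved: it wants an object with the rows under "increments". Same move again in that form.

>>> shift_gripper(
  deltas={"increments": [[-276,-373,-99,0,0,0.6,85],[-276,-373,-99,0,0,0.6,85],[-276,-373,-99,0,0,0.6,85],[-276,-373,-99,0,0,0.6,85],[-276,-373,-99,0,0,0.6,85],[-276,-373,-99,0,0,0.6,85],[-276,-373,-99,0,0,0.6,85],[-276,-373,-99,0,0,0.6,85],[-276,-373,-99,0,0,0.6,85],[-276,-373,-99,0,0,0.6,85]]},
  grip_force=40,
)

```text
time: 1.15
tcp_pos: [357.9, 155.8, 350.4]
ee_rot: [0.467, 0.884, 0.0, 0.001]
ft_force: [0.2, 0.7, -0.7]
gripper_width: 85.1
finger_force: 0.0
```

>>> shift_gripper(
  deltas={"increments": [[0,0,0,0,0,0,85]]},
)

```text
time: 1.25
tcp_pos: [358.2, 156.3, 350.3]
ee_rot: [0.468, 0.883, 0.001, 0.001]
ft_force: [0.0, 0.3, 0.6]
gripper_width: 85.2
finger_force: 0.0
```

Run:
```python
from h import *
R=Ro.from_matrix(np.array([[0,1,0],[1,0,0],[0,0,-1]]))
print([x.round(2) for x in rel([480,-270,350],R)],monitor.state()["tcp_pos"])
```

```text
[array([-421.21, -138.37,    0.54]), array([0. , 0. , 0.6])] [358.20217263 156.29216422 350.2921901 ]
```

>>> shift_gripper(
  deltas={"increments": [[-421,-138,0,0,0,0.6,85],[-421,-138,0,0,0,0.6,85],[-421,-138,0,0,0,0.6,85],[-421,-138,0,0,0,0.6,85],[-421,-138,0,0,0,0.6,85],[-421,-138,0,0,0,0.6,85],[-421,-138,0,0,0,0.6,85],[-421,-138,0,0,0,0.6,85],[-421,-138,0,0,0,0.6,85],[-421,-138,0,0,0,0.6,85],[-421,-138,0,0,0,0.6,85],[-421,-138,0,0,0,0.6,85]]},
)

```text
time: 2.45
tcp_pos: [482.0, -265.3, 348.9]
ee_rot: [0.706, 0.708, 0.0, -0.0]
ft_force: [0.8, 0.4, 0.1]
gripper_width: 85.0
finger_force: 0.0
```

Run:
```python
from h import *
import pickle
s=monitor.state();c=imaging.get_calibration("wrist");f=imaging.grab_frame("wrist")
print(s["tcp_pos"],s["joints"].round(2))
pickle.dump((c,f),open("w1.pkl","wb"));cv2.imwrite("pics/w1.png",f[:,:,::-1])
```

```text
[ 481.97705368 -265.32170184  348.899641  ] [-0.6  -0.14  1.75  0.    1.53 -0.6 ]
```

View pics/w1.png

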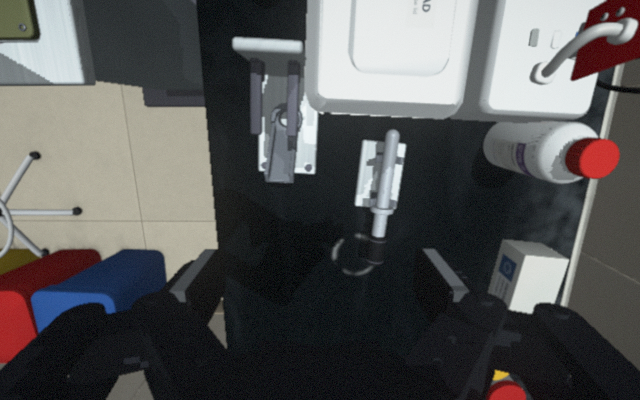

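The wrist view shows the probe from its foot (393,132) to its head (376,262), with the collar at (381,210). The dock's tines are at (257,97) and (293,97), the mast top runs along (268,45), the rest's upper end is at (280,180), and the bore mouth is near (287,115). I'll take a second view from further back.

>>> shift_gripper(
  deltas={"increments": [[-50,0,0,0,0,0,85],[-100,0,0,0,0,0,85],[-150,0,20,0,0,0,85],[-150,0,20,0,0,0,85],[-150,0,20,0,0,0,85],[-150,0,20,0,0,0,85]]},
)

```text
time: 3.1
tcp_pos: [482.4, -415.3, 330.2]
ee_rot: [0.706, 0.708, 0.0, 0.0]
ft_force: [-0.2, -0.0, 0.5]
gripper_width: 84.7
finger_force: 0.0
```

Run:
```python
from h import *
import pickle
s=monitor.state();c=imaging.get_calibration("wrist");f=imaging.grab_frame("wrist")
print(s["tcp_pos"])
pickle.dump((c,f),open("w2.pkl","wb"));cv2.imwrite("pics/w2.png",f[:,:,::-1])
_,f1=pickle.load(open("w1.pkl","rb"))
z=lambda f,y,x:cv2.resize(f[y:y+150,x:x+200,::-1],None,fx=4,fy=4,interpolation=2)
cv2.imwrite("pics/w1c.png",z(f1,30,220))
from scipy import ndimage
# second view offset: project a rough dock/probe point
p=proj(c,[[433,-220,60],[560,-320,50]]);print(p)
cv2.imwrite("pics/w2c.png",z(f,max(0,int(p[:,1].min())-75),220))
print(max(0,int(p[:,1].min())-75))
```

```text
[ 482.38648498 -415.29611195  330.19336561]
[[273.41899174  -9.47180015]
 [383.27325579  88.35053083]]
0
```

View pics/w1c.png

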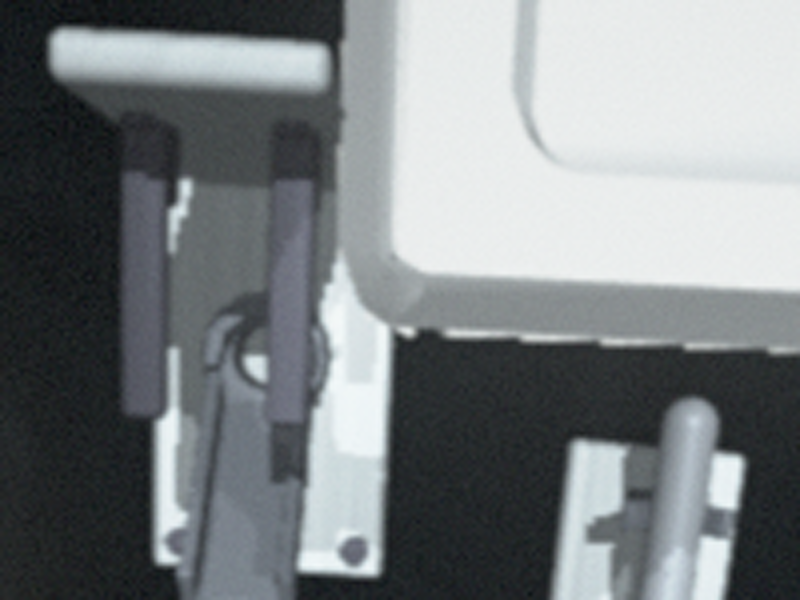

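View pics/w2.png

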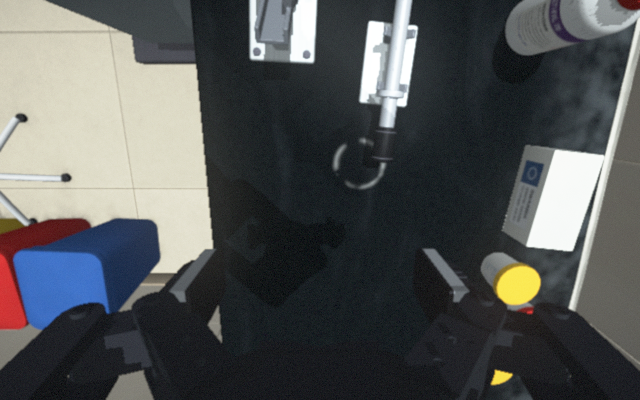

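The second view puts the collar near (389,95), the shoulder near (385,130) and the head's end near (382,160). The dock's front base screws are at (257,52) and (306,55). I'll measure the probe by its bright row runs.

Run:
```python
from h import *
import pickle
for n,r0,r1,c0,c1 in(("w1",196,268,360,405),("w2",76,166,365,415)):
    c,f=pickle.load(open(n+".pkl","rb"));g=f.mean(2)
    for r in range(r0,r1,2):
        x=np.where(g[r,c0:c1]>90)[0]+c0
        print(n,r,(x.min(),x.max(),round(x.mean(),1),len(x)) if len(x) else '',end=' | ')
    print()
```

```text
w1 196 (np.int64(360), np.int64(398), np.float64(380.0), 33) | w1 198 (np.int64(360), np.int64(397), np.float64(379.3), 33) | w1 200 (np.int64(360), np.int64(397), np.float64(378.5), 38) | w1 202 (np.int64(360), np.int64(396), np.float64(378.0), 37) | w1 204 (np.int64(360), np.int64(396), np.float64(378.0), 37) | w1 206 (np.int64(360), np.int64(396), np.float64(378.0), 37) | w1 208 (np.int64(371), np.int64(395), np.float64(383.0), 25) | w1 210 (np.int64(371), np.int64(393), np.float64(382.0), 23) | w1 212 (np.int64(373), np.int64(392), np.float64(382.5), 20) | w1 214 (np.int64(375), np.int64(390), np.float64(382.5), 16) | w1 216 (np.int64(375), np.int64(387), np.float64(381.0), 13) | w1 218 (np.int64(374), np.int64(386), np.float64(380.0), 13) | w1 220 (np.int64(374), np.int64(386), np.float64(380.0), 13) | w1 222 (np.int64(374), np.int64(386), np.float64(380.0), 13) | w1 224 (np.int64(374), np.int64(386), np.float64(380.0), 13) | w1 226 (np.int64(373), np.int64(385), np.float64(379.0), 13) | w1 228 (np.int64(373), np.int64(385), np.float64(379.0), 13) | w1 230 (np.int64(373), np.int
[... 1749 characters left out ...]
2 120 (np.int64(380), np.int64(394), np.float64(387.0), 15) | w2 122 (np.int64(380), np.int64(394), np.float64(387.0), 15) | w2 124 (np.int64(379), np.int64(394), np.float64(386.5), 16) | w2 126 (np.int64(380), np.int64(393), np.float64(386.5), 14) | w2 128  | w2 130  | w2 132 (np.int64(384), np.int64(392), np.float64(388.0), 9) | w2 134  | w2 136  | w2 138  | w2 140 (np.int64(365), np.int64(365), np.float64(365.0), 1) | w2 142 (np.int64(365), np.int64(365), np.float64(365.0), 1) | w2 144  | w2 146  | w2 148  | w2 150  | w2 152  | w2 154  | w2 156  | w2 158 (np.int64(380), np.int64(384), np.float64(382.0), 5) | w2 160  | w2 162  | w2 164 (np.int64(381), np.int64(385), np.float64(383.0), 5) |
```

Run:
```python
from h import *
import pickle
c1,f1=pickle.load(open("w1.pkl","rb"));c2,f2=pickle.load(open("w2.pkl","rb"))
print("shoulder top",tri((c1,(377.7,236.7)),(c2,(386.1,127.2))))
for z in(45,50,59):
  print(z,plane(c1,(377.7,236.7),z).round(1),plane(c2,(386.1,127.2),z).round(1))
# tip in w1 (crop (690,397)->220+172.5,30+99.2), axis at z=50
for uv in((379.9,222.5),(392.6,129.3+0)):print(uv,plane(c1,uv,50).round(1))
for uv in((388.5,109),(386.5,125),(401,0)):print(uv,plane(c2,uv,50).round(1))
# shaft edges at w2 top rows, w1 tip rows
for n,f,rs in(("w1",f1,(134,140,146,152)),("w2",f2,(2,10,110,122))):
  for r in rs: print(n,r,f[r,370:415].mean(1).astype(int).tolist())
```

```text
shoulder top (array([ 564.71802304, -365.2380457 ,   56.43254022]), [0.019081362573679105, 0.019081362573498267])
45 [ 567.  -369.9   45. ] [ 567.1 -365.8   45. ]
50 [ 566.  -367.8   50. ] [ 566.  -365.5   50. ]
59 [ 564.2 -364.2   59. ] [ 564.2 -365.1   59. ]
(379.9, 222.5) [ 568.  -346.5   50. ]
(392.6, 129.3) [ 577.6 -218.7   50. ]
(388.5, 109) [ 567.7 -343.8   50. ]
(386.5, 125) [ 566.4 -362.9   50. ]
(401, 0) [ 574.8 -225.6   50. ]
w1 134 [46, 47, 47, 44, 46, 44, 44, 45, 39, 41, 39, 43, 47, 38, 40, 54, 87, 116, 134, 146, 158, 175, 192, 202, 198, 185, 175, 163, 147, 98, 54, 40, 40, 45, 34, 36, 42, 41, 41, 37, 40, 41, 41, 38, 40]
w1 140 [121, 108, 100, 99, 82, 65, 66, 63, 53, 48, 45, 42, 41, 40, 54, 87, 112, 126, 141, 151, 163, 176, 190, 189, 178, 171, 166, 152, 120, 73, 46, 36, 36, 39, 40, 43, 44, 40, 42, 35, 40, 37, 42, 36, 38]
w1 146 [217, 214, 215, 217, 208, 170, 120, 99, 105, 103, 106, 108, 104, 96, 96, 109, 127, 137, 149, 160, 175, 185, 188, 182, 175, 165, 154, 168, 215, 236, 242, 237, 237, 238, 232, 180, 105, 50, 35, 37, 38, 37, 30, 36, 40]
w1 152 [217, 215, 215, 218, 213, 
[... 295 characters left out ...]
28, 158, 179, 197, 214, 224, 239, 249, 252, 252, 247, 234, 227, 222, 205, 160, 83, 38, 38]
w2 10 [51, 47, 50, 48, 49, 54, 50, 55, 50, 55, 50, 48, 53, 49, 45, 49, 44, 48, 48, 49, 43, 46, 37, 46, 82, 133, 160, 182, 201, 214, 227, 240, 250, 252, 252, 245, 234, 228, 220, 198, 141, 70, 38, 42, 40]
w2 110 [48, 45, 46, 46, 45, 50, 51, 43, 46, 45, 64, 102, 136, 163, 175, 190, 206, 226, 241, 250, 251, 246, 238, 231, 221, 184, 120, 64, 48, 50, 48, 52, 45, 47, 47, 46, 49, 49, 50, 41, 51, 49, 45, 49, 49]
w2 122 [47, 40, 40, 38, 42, 40, 43, 38, 53, 83, 124, 153, 169, 183, 200, 214, 225, 236, 235, 228, 217, 213, 202, 176, 127, 63, 42, 49, 49, 45, 41, 42, 47, 52, 49, 48, 46, 44, 43, 51, 43, 46, 48, 46, 50]
```

The shoulder comes out at z≈56 for the top of its shaft, so the axis is about 48–50 (text: 50). Shoulder to foot measures 147 mm, which matches. The probe's direction is about (0.07, 1, 0). I'll work out the pre-grasp with the tool tilted 45°.

Add to h.py:
```python
def tilt(p,g):
    "tool R: tilt g from down towards horizontal dir p"
    p=np.array([p[0],p[1],0.])/np.hypot(*p[:2]);Z=np.array([0,0,1.])
    z=np.sin(g)*p-np.cos(g)*Z;x=np.cos(g)*p+np.sin(g)*Z
    return Ro.from_matrix(np.c_[x,np.cross(z,x),z])
```

Run:
```python
from h import *
p=np.array([.07,1,0])/np.hypot(.07,1);Z=np.array([0,0,1])
H=np.array([566,-365,50])-22*p;print(H)
R=tilt(p,np.pi/4)
print([x.round(3) for x in rel(H-R.as_matrix()[:,2]*90,R)],R.as_quat())
```

```text
[ 564.46375919 -386.94629728   50.        ]
[array([-35.2  ,  77.107, 217.173]), array([-0.027,  0.786,  0.07 ])] [ 0.67570566  0.63005972  0.27988645 -0.26097928]
```

>>> shift_gripper(
  deltas={"increments": [[-35,77,217,-0.027,0.786,0.07,60],[-35,77,217,-0.027,0.786,0.07,60],[-35,77,217,-0.027,0.786,0.07,60],[-35,77,217,-0.027,0.786,0.07,60],[-35,77,217,-0.027,0.786,0.07,60],[-35,77,217,-0.027,0.786,0.07,60],[-35,77,217,-0.027,0.786,0.07,60],[-35,77,217,-0.027,0.786,0.07,60],[-35,77,217,-0.027,0.786,0.07,60]]},
)

```text
time: 4.05
tcp_pos: [560.6, -452.2, 118.7]
ee_rot: [0.676, 0.631, 0.279, -0.257]
ft_force: [-0.2, 0.1, -0.1]
gripper_width: 59.7
finger_force: 0.0
```

Run:
```python
from h import *
import pickle
s=monitor.state();c=imaging.get_calibration("wrist");f=imaging.grab_frame("wrist")
pickle.dump((c,f),open("w3.pkl","wb"));cv2.imwrite("pics/w3.png",f[:,:,::-1])
p=np.array([.07,1,0])/np.hypot(.07,1);H=np.array([566,-365,50])-22*p;R=tilt(p,np.pi/4)
print([x.round(3) for x in rel(H,R)],s["joints"].round(2))
print(proj(c,[H,H+22*p,H+168*p]))
```

```text
[array([-1.49 , -0.887, 94.527]), array([0.004, 0.006, 0.002])] [-0.92  0.68  1.29  0.5   1.79 -0.9 ]
[[316.83910416 211.82701862]
 [316.92439427 185.64321274]
 [317.34384515  58.10040251]]
```

View pics/w3.png

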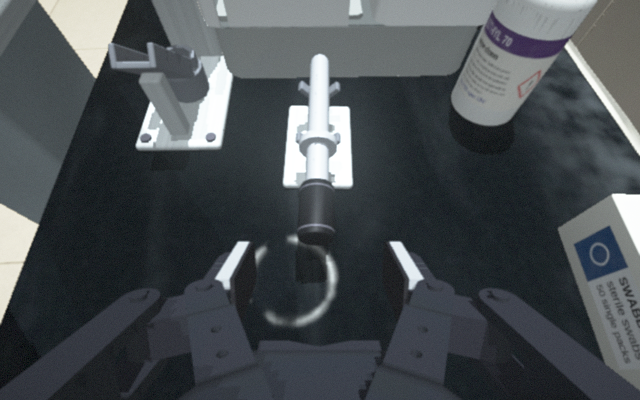

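The probe lies centred between the fingers, with its head at (316,212) and foot at (319,55), within 3 px of the prediction. The dock's front screws are at (146,138) and (210,137). Grasp it now.

>>> shift_gripper(
  deltas={"increments": [[-1,-1,45,0,0,0,60],[-1,-1,90,0,0,0,60],[-1,-1,94,0,0,0,60],[-1,-1,94,0,0,0,60],[-1,-1,94,0,0,0,20],[-1,-1,94,0,0,0,20],[-1,-1,94,0,0,0,20],[-1,-1,94,0,0,0,20],[-1,-1,94,0,0,0,20],[-1,-1,94,0,0,0,20]]},
  grip_force=60,
)

```text
time: 5.1
tcp_pos: [563.5, -388.2, 47.2]
ee_rot: [0.677, 0.629, 0.28, -0.259]
ft_force: [1.2, -5.4, 5.2]
gripper_width: 24.3
finger_force: 58.4
```

Run:
```python
from h import *
import pickle
# dock base front corners & screws in w3 and w2, w1 (base top z=8)
S={}
for n in("w1","w2","w3"):S[n]=pickle.load(open(n+".pkl","rb"))
def blobs(n,x0,x1,y0,y1):
    c,f=S[n];g=cv2.GaussianBlur(f[y0:y1,x0:x1].mean(2).astype(np.float32),(3,3),0)
    m=(g<130).astype(np.uint8);k,l,st,ce=cv2.connectedComponentsWithStats(m)
    for i in range(1,k):
        if 15<st[i,4]<200 and st[i,2]<16: 
            uv=ce[i]+(x0,y0);print(n,uv.round(1),st[i,4],plane(c,uv,8).round(1))
blobs("w1",255,320,150,175);blobs("w2",245,320,35,66);blobs("w3",133,228,120,152)
# mast top corners in w1 (z=200), tine tips
c,_=S["w1"]
for nm,uv,z in(("mastL",(233,39),200),("mastR",(303,42),200),("mastFrontL",(234,50),200),("mastFrontR",(302,52),200),("tineL",(256,134),154),("tineR",(292.5,136),154),
 ("baseFR",(315.5,174),8),("baseFL",(258.5,171.5),8),("tineLin",(262,100),154),("tineRin",(288,100),154)):print(nm,plane(c,uv,z).round(1))
c,_=S["w3"]
for uv in((136,150),(223.5,149.5)):print("w3 corner",plane(c,uv,8).round(1))
c,_=S["w2"]
for uv in((249,62),(315,63)):print("w2 corner",plane(c,uv,8).round(1))
```

```text
w1 [317.1 162.9] 116 [ 479.6 -269.2    8. ]
w1 [308.2 167.3] 20 [ 466.4 -275.8    8. ]
w2 [256.3  52.1] 17 [ 402.  -273.4    8. ]
w3 [145.4 138.2] 47 [ 402.1 -272.7    8. ]
mastL [ 415.  -142.5  200. ]
mastR [ 469.6 -144.5  200. ]
mastFrontL [ 415.3 -150.4  200. ]
mastFrontR [ 468.7 -151.8  200. ]
tineL [ 420.5 -218.3  154. ]
tineR [ 456.3 -220.2  154. ]
baseFR [ 477.2 -285.8    8. ]
baseFL [ 393.1 -282.3    8. ]
tineLin [ 427.8 -186.4  154. ]
tineRin [ 452.6 -186.4  154. ]
w3 corner [ 395.9 -286.9    8. ]
w3 corner [ 480.3 -292.1    8. ]
w2 corner [ 392.  -285.2    8. ]
w2 corner [ 477.6 -286.3    8. ]
```

Gripped: the opening is 24 mm and the force 58 N. The dock measurements agree with each other: base 84 wide, mast 55 wide, bore near (438.5,-206), and dock x axis about (0.035,1,0). I'll check the mouth's height with the side view, save the in-hand transform and lift.

Run:
```python
from h import *
import pickle
s=monitor.state();T=Ro.from_quat(s["ee_rot"]);M=T.as_matrix()
p=np.array([.07,1,0]);p/=np.linalg.norm(p);tip=np.array([576.5,-218.4,49.5])
pt=T.inv().apply(p);tt=T.inv().apply(tip-s["tcp_pos"]);print("raw",pt,tt)
pt[1]=0;pt/=np.linalg.norm(pt);tt[1]=0;np.save("hand.npy",np.array([pt,tt]))
c1,f1=pickle.load(open("w1.pkl","rb"));sc=imaging.get_calibration("side")
print("mouth",tri((c1,(285.5,116)),(sc,(286.5,244.5))),plane(c1,(285.5,116),38),plane(sc,(286.5,244.5),38))
# tine tips, side crop ~ left tip (170,185) right tip (232,168)
print("tineL",tri((c1,(256,134)),(sc,(240+169/4,165+183/4))));print("tineR",tri((c1,(292.5,136)),(sc,(240+231/4,165+169/4))))
print([x.round(1) for x in rel(s["tcp_pos"]+[0,0,60],T)],[x.round(1) for x in rel(s["tcp_pos"]+[-20,-60,210],T)])
```

```text
raw [ 0.70856963 -0.00419358  0.70562844] [122.2588619    0.40343002 118.56727335]
mouth (array([ 436.55286099, -201.45923873,   44.82367327]), [2.36296800217343, 2.3629680021734414]) [ 437.99761205 -202.55719804   38.        ] [ 437.99169081 -191.60763235   38.        ]
tineL (array([ 419.60305934, -218.29653533,  151.4608383 ]), [0.45693749309379433, 0.45693749309385756])
tineR (array([ 455.54015798, -220.04212002,  152.04727821]), [0.6394865693045482, 0.6394865693045407])
[array([ 42.3,   0.1, -42.5]), array([0., 0., 0.])] [array([ 104.8,  -15.1, -192.1]), array([0., 0., 0.])]
```

>>> shift_gripper(
  deltas={"increments": [[20,0,-20,0,0,0,20],[42,0,-42,0,0,0,20],[75,-7,-100,0,0,0,20],[105,-15,-150,0,0,0,20],[105,-15,-192,0,0,0,20],[105,-15,-192,0,0,0,20],[105,-15,-192,0,0,0,20]]},
)

```text
time: 5.8
tcp_pos: [543.5, -448.3, 257.1]
ee_rot: [0.677, 0.629, 0.28, -0.259]
ft_force: [-0.3, -0.6, -1.1]
gripper_width: 24.6
finger_force: 59.4
```

Add to h.py:
```python
B=np.array([438.6,-206.,0]);D=np.array([.035,1,0])/np.hypot(.035,1);ZZ=np.array([0,0,1.])
def dock(x,z,y=0): return B+x*D+z*ZZ+y*np.cross(ZZ,D)
def hold(foot,lean):
    "tool pose that puts foot centre at world foot, probe leaning lean from vertical (head to -D)"
    pt,tt=np.load("hand.npy");a=np.arctan2(pt[0],pt[2])   # angle of probe from tool z toward tool x
    g=lean-a; R=tilt(D,g); fc=tt-9*pt
    return foot-R.apply(fc),R
def where():
    pt,tt=np.load("hand.npy");s=monitor.state();T=Ro.from_quat(s["ee_rot"]);q=T.apply(pt);f=s["tcp_pos"]+T.apply(tt-9*pt)
    d=f-B;return "foot dock x,y,z %.1f %.1f %.1f"%(d@D,d@np.cross(ZZ,D),f[2]),"dir",q.round(3),"lean",np.arccos(-q[2]).round(3)
```

Run:
```python
from h import *
print(where())
for k in(120,60):
    X=hold(dock(1-k*.707+3,39+k*.707+3),np.pi/4);print(k,X[0],[x.round(3) for x in rel(*X)])
```

```text
('foot dock x,y,z -77.3 -119.6 259.2', 'dir', array([ 0.074,  0.997, -0.001]), 'lean', np.float64(1.57))
120 [ 431.72712673 -402.36780768  239.29732379] [array([  14.21 , -114.915,   39.064]), array([ 0.016, -0.784, -0.036])]
60 [ 433.21091819 -359.97376608  196.87732379] [array([  14.385, -116.599,   99.031]), array([ 0.016, -0.784, -0.036])]
```

>>> shift_gripper(
  deltas={"increments": [[14,-115,39,0.016,-0.784,-0.036,20],[14,-115,39,0.016,-0.784,-0.036,20],[14,-115,39,0.016,-0.784,-0.036,20],[14,-115,39,0.016,-0.784,-0.036,20],[14,-115,39,0.016,-0.784,-0.036,20],[14,-115,39,0.016,-0.784,-0.036,20],[14,-115,39,0.016,-0.784,-0.036,20],[14,-115,39,0.016,-0.784,-0.036,20]]},
)

```text
time: 6.6
tcp_pos: [431.2, -400.2, 235.6]
ee_rot: [0.719, 0.695, 0.0, -0.004]
ft_force: [0.2, 0.6, -1.9]
gripper_width: 24.8
finger_force: 59.4
```

Run:
```python
from h import *
import pickle
print(where(),monitor.state()["joints"].round(2))
for k in(120,30):
    X=hold(dock(1-k*.707+3,39+k*.707+3),np.pi/4);print(k,[x.round(3) for x in rel(*X)])
L=[]
for n in("wrist","side"):
    c=imaging.get_calibration(n);f=imaging.grab_frame(n);pickle.dump((c,f),open(n+"4.pkl","wb"));L.append(f)
z=cv2.resize(L[1][165:315,240:400],None,fx=2.5,fy=2.5,interpolation=2)
im=np.zeros((400,800,3),np.uint8);im[:,:400]=L[0][:,120:520];im[:375,400:]=z
cv2.imwrite("pics/m4.png",im[:,:,::-1])
c=imaging.get_calibration("wrist");print(proj(c,[dock(0,38),dock(-42,70),dock(-13,154,12),dock(-13,154,-12),dock(-70,98)]).round())
```

```text
('foot dock x,y,z -77.8 1.4 124.2', 'dir', array([ 0.02 ,  0.713, -0.701]), 'lean', np.float64(0.794)) [-0.84  0.    1.8   0.    1.34 -0.81]
120 [array([-2.08 ,  0.597, -3.666]), array([-0.005, -0.008,  0.002])]
30 [array([61.146,  1.023, 60.365]), array([-0.005, -0.008,  0.002])]
[[ 320.  -38.]
 [ 320.    4.]
 [ 297. -109.]
 [ 342. -109.]
 [ 320.   33.]]
```

View pics/m4.png

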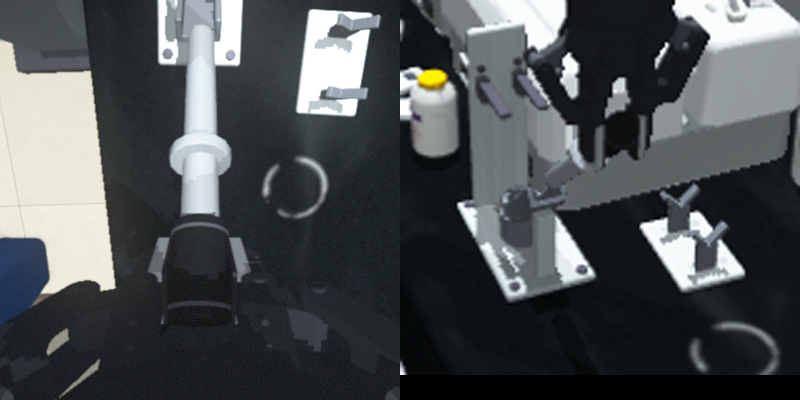

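The composite's left half is the wrist view. It shows the shaft running from the collar (320,155) to the foot near (325,25), in full-image pixels, over the rest's top, with the screws at (288,54) and (352,55). In the right half the probe leans over the rest, with the fork clear. Next I'll check the lateral alignment in numbers.

Run:
```python
from h import *
import pickle
c,f=pickle.load(open("wrist4.pkl","rb"));g=f.mean(2)
pt,tt=np.load("hand.npy");s=monitor.state();T=Ro.from_quat(s["ee_rot"])
pts=[s["tcp_pos"]+T.apply(tt-k*pt) for k in(0,9,30,60,90,108,120,140)]
for k,u in zip((0,9,30,60,90,108,120,140),proj(c,pts)):print(k,u.round(1))
for r in(2,10,20,30,40,50,70,90,110,120,185,200):
    d=np.diff(cv2.GaussianBlur(g[r:r+1,285:360].astype(np.float32),(3,1),0)[0]);print(r,"edges",[(285+i,int(d[i])) for i in np.where(abs(d)>14)[0]])
pr=proj(c,[dock(-70-11,98+3,12),dock(-70-11,98+3,-12),dock(-80,8,42),dock(-80,8,-42)]);print(pr.round(1))
```

```text
0 [318.8  31.8]
9 [318.7  39.9]
30 [318.7  60.2]
60 [318.5  93.2]
90 [318.4 131.9]
108 [318.3 158.5]
120 [318.3 177.8]
140 [318.1 213.6]
2 edges [(np.int64(285), -23), (np.int64(286), -28), (np.int64(289), 15), (np.int64(293), 17), (np.int64(294), 19), (np.int64(296), -34), (np.int64(297), -33), (np.int64(301), -21), (np.int64(304), 26), (np.int64(305), 18), (np.int64(334), 19), (np.int64(335), 23), (np.int64(339), 14), (np.int64(340), 29), (np.int64(341), 22)]
10 edges [(np.int64(285), -19), (np.int64(286), -43), (np.int64(287), -30), (np.int64(300), -16), (np.int64(301), -20), (np.int64(303), 19), (np.int64(304), 20), (np.int64(332), -17), (np.int64(335), 20), (np.int64(340), 27), (np.int64(341), 30)]
20 edges [(np.int64(296), 15), (np.int64(299), -14), (np.int64(300), -22), (np.int64(302), 17), (np.int64(303), 25), (np.int64(332), -26), (np.int64(333), -18), (np.int64(335), 31), (np.int64(336), 28), (np.int64(341), 24)]
30 edges [(np.int64(302), 17), (np.int64(303), 14), (np.int64(330), -20), (np.int64(331), -21), (np.int64(332), -18), (np.int64(333), -15), (np.int64(339), 38), (n
[... 1271 characters left out ...]
), (np.int64(336), -39), (np.int64(337), -20)]
120 edges [(np.int64(303), 33), (np.int64(304), 42), (np.int64(305), 31), (np.int64(306), 17), (np.int64(333), -16), (np.int64(334), -25), (np.int64(335), -39), (np.int64(336), -42), (np.int64(337), -24)]
185 edges [(np.int64(300), 27), (np.int64(301), 37), (np.int64(302), 29), (np.int64(303), 16), (np.int64(335), -14), (np.int64(336), -24), (np.int64(337), -37), (np.int64(338), -37), (np.int64(339), -19)]
200 edges [(np.int64(299), 18), (np.int64(300), 36), (np.int64(301), 33), (np.int64(302), 20), (np.int64(336), -20), (np.int64(337), -34), (np.int64(338), -38), (np.int64(339), -26)]
[[304.3  50.1]
 [336.4  50.1]
 [279.6  66.5]
 [361.3  66.6]]
```

Run:
```python
from h import *
h=np.load("hand.npy");h[0,1]=.006;h[1,1]=1.3;np.save("hand.npy",h)
print(where())
for k,n in((40,3),(0,3),(0,0)):
    X=hold(dock(1-k*.707+n*.7,39+k*.707+n*.7),np.pi/4);print(k,[x.round(3) for x in rel(*X)])
```

```text
('foot dock x,y,z -78.9 -0.2 124.7', 'dir', array([ 0.027,  0.712, -0.702]), 'lean', np.float64(0.792))
40 [array([54.249, -0.476, 54.796]), array([-0.004, -0.007,  0.   ])]
0 [array([82.387, -0.338, 83.217]), array([-0.004, -0.007,  0.   ])]
0 [array([80.276, -0.329, 85.306]), array([-0.004, -0.007,  0.   ])]
```

>>> shift_gripper(
  deltas={"increments": [[18,0,18,0,0,0,20],[36,0,36,0,0,0,20],[54,0,55,0,0,0,20],[64,0,65,0,0,0,20],[70,0,71,0,0,0,20],[70,0,71,0,0,0,20],[70,0,71,0,0,0,20]]},
)

```text
time: 7.4
tcp_pos: [434.1, -331.6, 167.8]
ee_rot: [0.719, 0.695, -0.0, -0.001]
ft_force: [-0.1, 0.5, -2.2]
gripper_width: 24.2
finger_force: 59.4
```

Run:
```python
from h import *
print(where())
for k,n in((0,3),(0,0)):
    X=hold(dock(1-k*.707+n*.7,39+k*.707+n*.7),np.pi/4);print(k,[x.round(3) for x in rel(*X)])
```

```text
('foot dock x,y,z -9.6 -0.8 55.7', 'dir', array([ 0.029,  0.709, -0.705]), 'lean', np.float64(0.789))
0 [array([13.086, -1.106, 14.266]), array([-0.002, -0.003,  0.001])]
0 [array([10.984, -1.104, 16.363]), array([-0.002, -0.003,  0.001])]
```

>>> shift_gripper(
  deltas={"increments": [[4,-1,4.5,0,0,0,20],[8,-1,9,0,0,0,20],[11,-1,13,0,0,0,20],[11,-1,13,0,0,0,20],[11,-1,13,0,0,0,20]]},
)

```text
time: 7.9
tcp_pos: [432.9, -319.5, 153.9]
ee_rot: [0.719, 0.695, -0.0, -0.002]
ft_force: [0.1, -0.1, -1.5]
gripper_width: 24.5
finger_force: 59.8
```

Run:
```python
from h import *
import pickle
print(where())
X=hold(dock(1,39),np.pi/4);print([x.round(3) for x in rel(*X)])
L=[]
for n in("wrist","side"):
    c=imaging.get_calibration(n);f=imaging.grab_frame(n);pickle.dump((c,f),open(n+"5.pkl","wb"));L.append(f)
z=cv2.resize(L[1][195:290,250:346],None,fx=4.2,fy=4.2,interpolation=2)
im=np.zeros((400,800,3),np.uint8);im[:,:400]=L[0][:,120:520];im[:399,400:]=z[:,:400]
cv2.imwrite("pics/m5.png",im[:,:,::-1])
```

```text
('foot dock x,y,z 2.5 1.0 41.9', 'dir', array([ 0.028,  0.71 , -0.704]), 'lean', np.float64(0.79))
[array([-0.996,  0.469,  2.442]), array([-0.003, -0.004,  0.001])]
```

View pics/m5.png

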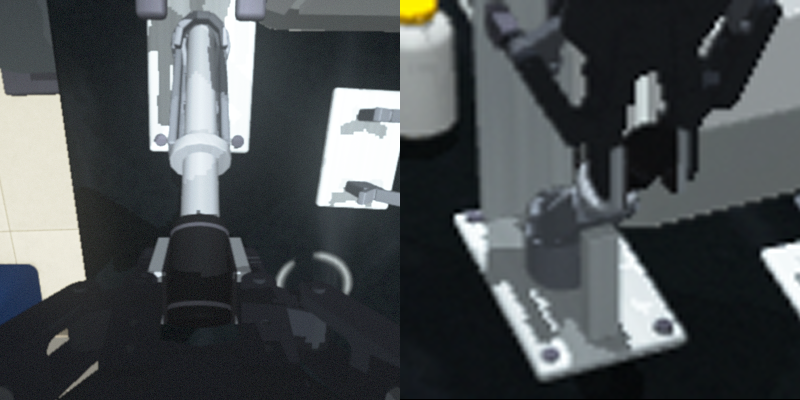

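The wrist view shows the shaft lying in the channel between its walls, with the foot at the guard (wrist px ~ (322,22)) and the collar just past the upper end at (320,155). I'll lower the last few millimetres until contact.

>>> shift_gripper(
  deltas={"increments": [[-0.5,0.5,1.5,0,0,0,20],[-1,0.5,3,0,0,0,20],[-1,0.5,3.5,0,0,0,20],[-1,0.5,3.5,0,0,0,20]]},
)

```text
time: 8.4
tcp_pos: [433.6, -320.8, 151.0]
ee_rot: [0.719, 0.695, -0.0, -0.002]
ft_force: [-1.0, 0.1, 3.1]
gripper_width: 24.5
finger_force: 59.8
```

```bash
python3 -c "
from h import *
print(where())"
```

```text
('foot dock x,y,z 1.2 0.2 39.0', 'dir', array([ 0.028,  0.709, -0.704]), 'lean', np.float64(0.789))
```

There is contact, and the foot is at dock (1.2, 0.2, 39.0), exactly as specified. Release it.

>>> shift_gripper(
  deltas={"increments": [[0,0,0,0,0,0,26],[0,0,0,0,0,0,30],[0,0,0,0,0,0,50],[0,0,0,0,0,0,50],[0,0,0,0,0,0,50],[0,0,0,0,0,0,50],[0,0,-20,0,0,0,50],[0,0,-60,0,0,0,50],[0,0,-60,0,0,0,50],[0,0,-60,0,0,0,50],[0,0,-60,0,0,0,50]]},
)

```text
time: 9.5
tcp_pos: [433.2, -320.3, 209.4]
ee_rot: [0.719, 0.695, -0.0, -0.003]
ft_force: [0.1, -0.1, -0.2]
gripper_width: 49.9
finger_force: 0.0
```

Run:
```python
from h import *
import pickle
c=imaging.get_calibration("wrist");f=imaging.grab_frame("wrist");pickle.dump((c,f),open("w6.pkl","wb"));cv2.imwrite("pics/w6.png",f[:,:,::-1])
a=np.array([-.707,.707])
for k in(0,100,138,181):print(k,proj(c,dock(1+k*a[0],39+k*a[1])).round(1))
```

```text
0 [[321.1  54.8]]
100 [[321. 147.]]
138 [[320.9 194.1]]
181 [[320.8 259.1]]
```

View pics/w6.png

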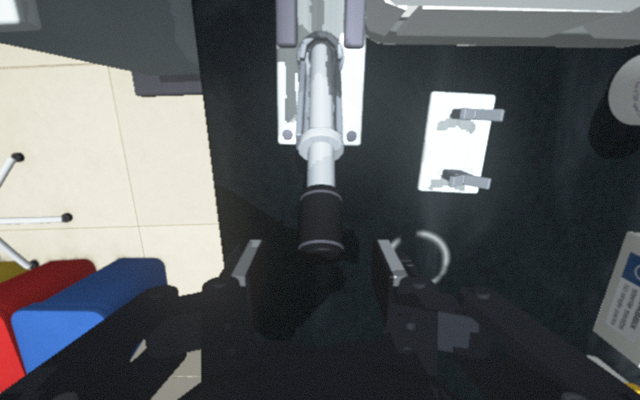

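The probe stays leaning in the rest by itself, with its collar at (320,145), shoulder at (320,190) and head end at (321,252), all as predicted. I'll regrasp it along its axis from the head end.

Run:
```python
from h import *
R=tilt(D,np.pi/4)
for k in(90,0):
    q=(163+k)*.7071;print(dock(1-q,39+q).round(1),[x.round(3) for x in rel(dock(1-q,39+q),R)])
```

```text
[ 432.4 -383.8  217.9] [array([-63.579,   1.488,  -9.215]), array([-0.005,  0.781, -0.001])]
[ 434.6 -320.2  154.3] [array([-0.19 ,  1.866, 54.672]), array([-0.005,  0.781, -0.001])]
```

>>> shift_gripper(
  deltas={"increments": [[-30,1,-30,0,0.1,0,50],[-63,1,-30,0,0.25,0,50],[-64,1,-9,-0.005,0.781,0,50],[-64,1,-9,-0.005,0.781,0,50],[-64,1,-9,-0.005,0.781,0,50],[-64,1,-9,-0.005,0.781,0,50],[-64,1,-9,-0.005,0.781,0,50],[-64,1,-9,-0.005,0.781,0,50]]},
)

```text
time: 10.35
tcp_pos: [432.2, -384.5, 217.9]
ee_rot: [0.665, 0.642, 0.275, -0.265]
ft_force: [1.0, -1.0, 0.1]
gripper_width: 50.3
finger_force: 0.0
```

Run:
```python
from h import *
import pickle
c=imaging.get_calibration("wrist");f=imaging.grab_frame("wrist");pickle.dump((c,f),open("w7.pkl","wb"));cv2.imwrite("pics/w7.png",f[:,:,::-1])
q=163*.7071
print([x.round(3) for x in rel(dock(1-q,39+q),tilt(D,np.pi/4))],monitor.state()["joints"].round(2))
for k in(0,100,138,181):print(k,proj(c,dock(1-k*.707,39+k*.707)).round(1))
g=f.mean(2)
for r in (130,140,150,160,170,180):
    x=np.where(g[r,270:370]>90)[0]+270;print(r,x.min() if len(x) else'',x.max() if len(x) else '')
```

```text
[array([-0.095, -0.232, 91.126]), array([0.001, 0.003, 0.001])] [-1.    0.33  1.6   0.43  1.87 -0.98]
0 [[318.6 169.5]]
100 [[318.5 189.3]]
138 [[318.5 200.9]]
181 [[318.4 218.9]]
130 303 369
140 301 369
150 288 345
160 287 345
170 287 350
180 286 350
```

View pics/w7.png

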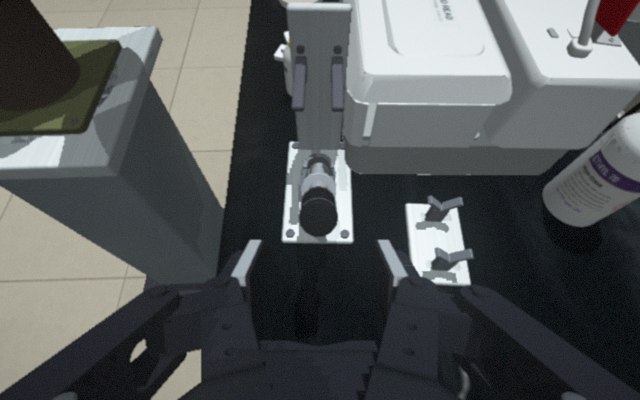

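The head's end is at (319,217) between the fingers, where (318,219) was predicted. The tines at (300,85) and (337,85) are symmetric about the probe. Advance and grip.

>>> shift_gripper(
  deltas={"increments": [[0,0,45,0,0,0,50],[0,0,80,0,0,0,50],[0,0,91,0,0,0,50],[0,0,91,0,0,0,50],[0,0,91,0,0,0,50],[0,0,91,0,0,0,20],[0,0,91,0,0,0,20],[0,0,91,0,0,0,20],[0,0,91,0,0,0,20],[0,0,91,0,0,0,20]]},
  grip_force=60,
)

```text
time: 11.4
tcp_pos: [435.1, -322.1, 156.3]
ee_rot: [0.665, 0.642, 0.275, -0.263]
ft_force: [-0.6, -3.6, 5.5]
gripper_width: 24.6
finger_force: 58.7
```

Run:
```python
from h import *
s=monitor.state();T=Ro.from_quat(s["ee_rot"])
p=(D-ZZ)/np.sqrt(2);f=dock(1,39)
pt=T.inv().apply(p);fc=T.inv().apply(f-s["tcp_pos"]);print(pt.round(4),fc.round(2))
pt[1]=0;pt/=np.linalg.norm(pt);fc[1]=0;np.save("hand.npy",np.array([pt,fc+9*pt]));print(where())
# swing about foot centre: foot kept at (0,39)
for i,L in enumerate((.785,.65,.5,.35,.2,.1,0)):
    X=hold(dock(1-min(1,(.785-L)/.4),39.5),L);print(L,[x.round(3) for x in rel(*X)])
```

```text
[ 0.0044 -0.003   1.    ] [  0.58  -1.09 165.76]
('foot dock x,y,z 1.0 -1.1 39.0', 'dir', array([ 0.028,  0.707, -0.707]), 'lean', np.float64(0.785))
0.785 [array([ 0.418, -0.589, -0.355]), array([ 0.003, -0.   ,  0.001])]
0.65 [array([22.492, -0.561,  0.847]), array([ 0.003, -0.135,  0.001])]
0.5 [array([46.537, -0.541,  5.686]), array([ 0.003, -0.285,  0.001])]
0.35 [array([69.607, -0.534, 14.162]), array([ 0.003, -0.435,  0.001])]
0.2 [array([91.324, -0.539, 26.222]), array([ 0.003, -0.585,  0.001])]
0.1 [array([104.694,  -0.55 ,  36.009]), array([ 0.003, -0.685,  0.   ])]
0 [array([117.019,  -0.566,  47.082]), array([ 0.003, -0.785,  0.   ])]
```

>>> shift_gripper(
  deltas={"increments": [[11,-0.5,0,0,-0.065,0,20],[22.5,-0.5,0.8,0,-0.135,0,20],[34.5,-0.5,2.8,0,-0.21,0,20],[46.5,-0.5,5.7,0,-0.285,0,20],[46.5,-0.5,5.7,0,-0.285,0,20],[46.5,-0.5,5.7,0,-0.285,0,20]]},
)

```text
time: 12.0
tcp_pos: [435.8, -283.9, 183.7]
ee_rot: [0.697, 0.673, 0.178, -0.17]
ft_force: [0.5, -1.5, -2.1]
gripper_width: 24.9
finger_force: 59.1
```

Run:
```python
from h import *
print(where())
for L in (.42,.35,.27,.2,.1,0):
    X=hold(dock(0,39),L);print(L,[x.round(3) for x in rel(*X)])
```

```text
('foot dock x,y,z 1.7 -0.3 38.3', 'dir', array([ 0.019,  0.481, -0.877]), 'lean', np.float64(0.502))
0.42 [array([12.442,  0.109, -0.879]), array([ 0.003, -0.082,  0.001])]
0.35 [array([23.968,  0.116,  0.434]), array([ 0.003, -0.152,  0.001])]
0.27 [array([36.99 ,  0.121,  2.918]), array([ 0.003, -0.232,  0.001])]
0.2 [array([48.191,  0.124,  5.939]), array([ 0.003, -0.302,  0.001])]
0.1 [array([63.764,  0.123, 11.596]), array([ 0.003, -0.402,  0.   ])]
0 [array([78.694,  0.118, 18.78 ]), array([ 0.003, -0.502,  0.   ])]
```

Forces are small. I'll continue the swing.

>>> shift_gripper(
  deltas={"increments": [[12.4,0,-0.6,0,-0.082,0,20],[24,0,0.4,0,-0.152,0,20],[37,0,2.9,0,-0.232,0,20],[48,0,5.9,0,-0.302,0,20],[48,0,5.9,0,-0.302,0,20],[48,0,5.9,0,-0.302,0,20]]},
)

```text
time: 12.6
tcp_pos: [437.0, -238.7, 200.4]
ee_rot: [0.716, 0.691, 0.072, -0.069]
ft_force: [-0.1, 0.4, -1.0]
gripper_width: 25.0
finger_force: 59.1
```

Run:
```python
from h import *
import pickle
print(where())
for L in (.1,0):
    X=hold(dock(0,38.5),L);print(L,[x.round(3) for x in rel(*X)])
L=[]
for n in("wrist","side"):
    c=imaging.get_calibration(n);f=imaging.grab_frame(n);pickle.dump((c,f),open(n+"8.pkl","wb"));L.append(f)
z=cv2.resize(L[1][190:290,250:350],None,fx=4,fy=4,interpolation=2)
im=np.zeros((400,800,3),np.uint8);im[:,:400]=L[0][:,120:520];im[:,400:]=z
cv2.imwrite("pics/m8.png",im[:,:,::-1])
```

```text
('foot dock x,y,z 0.6 0.4 38.1', 'dir', array([ 0.007,  0.202, -0.979]), 'lean', np.float64(0.203))
0.1 [array([16.588,  0.476,  0.269]), array([ 0.   , -0.103, -0.001])]
0 [array([32.972,  0.466,  2.74 ]), array([ 0.   , -0.203, -0.001])]
```

View pics/m8.png

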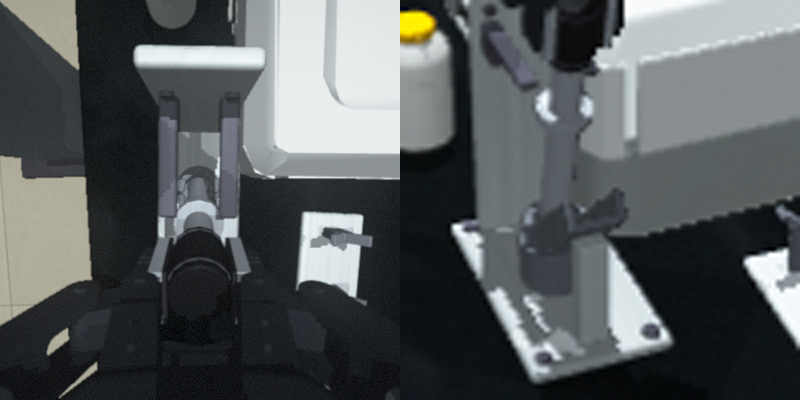

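The composite shows the foot in the mouth and the collar, at (565,105) in the side crop, below the tine. The shaft lies between the tines, which are at wrist px (288,150) and (350,150). Finish the swing.

>>> shift_gripper(
  deltas={"increments": [[8.3,0.3,0.1,0,-0.05,0,20],[16.6,0.5,0.4,0,-0.103,0,20],[25,0.5,1.3,0,-0.153,0,20],[33,0.5,2.7,0,-0.203,0,20],[33,0.5,2.7,0,-0.203,0,20],[33,0.5,2.7,0,-0.203,0,20]]},
)

```text
time: 13.3
tcp_pos: [438.7, -206.2, 204.6]
ee_rot: [0.72, 0.694, -0.002, 0.002]
ft_force: [0.1, 0.2, -0.4]
gripper_width: 24.5
finger_force: 59.1
```

Run:
```python
from h import *
print(where())
for z in(38,30,17):
    X=hold(dock(0,z),0);print(z,[x.round(3) for x in rel(*X)])
```

```text
('foot dock x,y,z -0.4 -0.2 38.8', 'dir', array([ 0.001, -0.001, -1.   ]), 'lean', np.float64(0.001))
38 [array([ 0.298, -0.107,  0.827]), array([ 0.001,  0.001, -0.001])]
30 [array([ 0.337, -0.111,  8.827]), array([ 0.001,  0.001, -0.001])]
17 [array([ 0.401, -0.118, 21.827]), array([ 0.001,  0.001, -0.001])]
```

Upright with no contact force. Lower it gently.

>>> shift_gripper(
  deltas={"increments": [[0.2,0,2,0,0,0,20],[0.3,0,4,0,0,0,20],[0.3,0,6,0,0,0,20],[0.3,0,8,0,0,0,20],[0.3,0,8,0,0,0,20],[0.3,0,8,0,0,0,20]]},
)

```text
time: 13.9
tcp_pos: [438.8, -205.6, 197.0]
ee_rot: [0.72, 0.694, -0.002, 0.003]
ft_force: [-0.3, -0.2, -1.7]
gripper_width: 24.4
finger_force: 59.1
```

```bash
python3 -c "
from h import *
print(where(),monitor.state()['torque'].round(2))"
```

```text
('foot dock x,y,z -0.1 -0.5 31.3', 'dir', array([ 0.002, -0.002, -1.   ]), 'lean', np.float64(0.003)) [-0.05  0.03  0.  ]
```

>>> shift_gripper(
  deltas={"increments": [[0,0,2.5,0,0,0,20],[0,0,5,0,0,0,20],[0,0,7.5,0,0,0,20],[0,0,10,0,0,0,20],[0,0,12,0,0,0,20],[0,0,13,0,0,0,20],[0,0,13,0,0,0,20],[0,0,13,0,0,0,20]]},
)

```text
time: 14.7
tcp_pos: [439.0, -205.7, 184.2]
ee_rot: [0.72, 0.694, -0.002, 0.003]
ft_force: [0.5, 0.2, -1.3]
gripper_width: 24.3
finger_force: 59.1
```

```bash
python3 -c "
from h import *
print(where(),monitor.state()['torque'].round(2))"
```

```text
('foot dock x,y,z -0.2 -0.6 18.4', 'dir', array([ 0.002, -0.002, -1.   ]), 'lean', np.float64(0.003)) [-0.01  0.04 -0.  ]
```

>>> shift_gripper(
  deltas={"increments": [[0,0,1,0,0,0,20],[0,0,2,0,0,0,20],[0,0,2,0,0,0,20],[0,0,2,0,0,0,20]]},
)

```text
time: 15.1
tcp_pos: [439.1, -205.8, 182.7]
ee_rot: [0.72, 0.694, -0.002, 0.003]
ft_force: [-1.0, -0.0, 2.0]
gripper_width: 24.5
finger_force: 59.5
```

```bash
python3 -c "
from h import *
print(where())"
```

```text
('foot dock x,y,z -0.4 -0.9 16.9', 'dir', array([ 0.002, -0.003, -1.   ]), 'lean', np.float64(0.004))
```

The foot touches the floor (foot centre 16.9, should be 17). Release and withdraw upward.

>>> shift_gripper(
  deltas={"increments": [[0,0,0,0,0,0,26],[0,0,0,0,0,0,30],[0,0,0,0,0,0,50],[0,0,0,0,0,0,50],[0,0,0,0,0,0,50],[0,0,0,0,0,0,50],[0,0,-20,0,0,0,50],[0,0,-60,0,0,0,50],[0,0,-100,0,0,0,50],[-50,0,-100,0,0,0,50],[-100,0,-100,0,0,0,50],[-100,0,-100,0,0,0,50]]},
)

```text
time: 16.3
tcp_pos: [434.7, -309.1, 283.1]
ee_rot: [0.721, 0.693, -0.002, 0.004]
ft_force: [0.8, 0.8, -0.2]
gripper_width: 49.8
finger_force: 0.0
```

Run:
```python
from h import *
import pickle
L=[]
for n in("wrist","side"):
    f=imaging.grab_frame(n);L.append(f)
z=cv2.resize(L[1][190:290,250:350],None,fx=4,fy=4,interpolation=2)
im=np.zeros((400,800,3),np.uint8);im[:,:400]=L[0][:,120:520];im[:,400:]=z
cv2.imwrite("pics/m9.png",im[:,:,::-1])
c=imaging.get_calibration("wrist");print(proj(c,[dock(0,198),dock(0,155)]).round())
c=imaging.get_calibration("side");print(proj(c,[dock(0,198),dock(0,155),dock(0,120)]).round(1))
```

```text
[[318.  56.]
 [318.  66.]]
[[288.  187.6]
 [288.3 204.7]
 [288.6 218.1]]
```

View pics/m9.png

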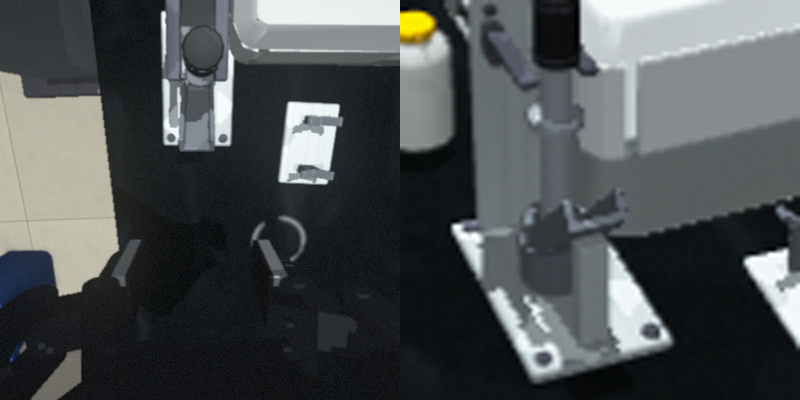

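The probe stands upright between the tines. Its head's top is at wrist (323,50), and its shoulder in the side view is at row ≈205.5 (predicted 204.7). The collar is under the fork, and the robot is clear.

```bash
python3 -c "
from plant import manip, imaging, monitor
print(manip.job_done())"
```

```text
the job is handed in; nothing more can be done
None
```

The probe was laid in the sloping rest and let go, then retaken, swung upright under the fork, lowered onto the bore's floor and released; the job was handed in after 16.4 s of robot time, no verdict was shown, and the arm went nowhere near the bottles or the dish.

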